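# Rotate the bench kit back into its colour-coded trays

## Task

The kit on the packing bench got mixed up: put the bundle of green tiles in the green tray, the wooden stamp in the red tray, the white wind-up timer in the white tray and the purple bag clip in the blue tray, each standing or lying flat on the floor in the middle of its own tray. A tray holds only one thing at a time, so set something aside in a free spot on the way; the stamp and the timer must never be tipped over. Leave the wooden block and the roll of tape where they are.

Things in the scene. Friction and masses are not known exactly. Their poses are not given: they have to be found in the camera images.
- tiles: bundle of yellow-green tiles in a grey paper band, 46 x 68 x 33 mm (x, y, z), 0.15 kg; origin at the centre of its underside, y along its longer side, z up; grasp across x. At the start it lies in the red tray
- stamp: wooden hand stamp, base block 26 x 52 x 20 mm (x, y, z), total height 73 mm, 0.06 kg; round turned handle on the axis, neck 16 mm thick from 20 to 43 mm, knob 24 mm thick from 43 to 73 mm above the underside; origin at the centre of its underside, z up. At the start it stands in the white tray
- timer: white wind-up timer with a red dial on its front, 66 mm tall, 0.11 kg; the white housing reaches from x -13 to +27 mm and y -30 to +30 mm, the dial (33 mm across, centre 33 mm up) sticks out to x -26 mm; the housing can be grasped across y (60 mm wide) at x = +7 mm; origin at the centre of its underside (dial included), z up. At the start it stands in the green tray
- clip: purple bag clip, a straight bar lying on the bench, 14 x 72 mm (x, y), gripped on its sides from 0 to 12 mm above the underside (a small knob on top reaches 15 mm), 0.015 kg; origin at the centre of its underside, y along the bar, z up; grasp across x
- red_tray: red plastic tray screwed to the bench, 100 x 120 mm outside (x, y), floor 3 mm thick, rim 4 mm thick and 10 mm high all round, inside 92 x 112 mm; origin at the centre of its underside on the bench, y along its longer side, z up
- white_tray: white plastic tray screwed to the bench, 100 x 120 mm outside (x, y), floor 3 mm thick, rim 4 mm thick and 10 mm high all round, inside 92 x 112 mm; origin at the centre of its underside on the bench, y along its longer side, z up
- green_tray: green plastic tray screwed to the bench, 100 x 120 mm outside (x, y), floor 3 mm thick, rim 4 mm thick and 10 mm high all round, inside 92 x 112 mm; origin at the centre of its underside on the bench, y along its longer side, z up
- blue_tray: blue plastic tray screwed to the bench, 100 x 120 mm outside (x, y), floor 3 mm thick, rim 4 mm thick and 10 mm high all round, inside 92 x 112 mm; origin at the centre of its underside on the bench, y along its longer side, z up. Empty at the start
- block: bystander: plain wooden block 58 x 125 x 30 mm (x, y, z), loose on the bench; origin at the centre of its underside, y along its length
- tape: bystander: roll of cream masking tape lying flat, 104 mm across, 25 mm high, loose on the bench; origin at the centre of its underside
Things that resemble listed ones, but are neither listed nor needed, are in the scene too. Several things have the shape of the tiles; the one meant has the colours described above.

How it is judged (in metres and radians):
At the end, for the whole second after the job is handed in: Tiles in the green tray, stamp in red, timer in white, clip in blue: each within 15 mm of its tray's centre, resting on the tray floor (within about 4 mm), level within 0.15 rad, at rest; block and tape roll within 25 mm of where they started (horizontal distance between tiles and green_tray below 0.015 m and z of tiles in the frame of green_tray below 0.007 m and angle between each of tiles, stamp, timer, clip's own z axis and vertical below 0.15 rad and linear speed of each of tiles, stamp, timer, clip below 0.02 m/s and horizontal distance between stamp and red_tray below 0.015 m and z of stamp in the frame of red_tray below 0.007 m and horizontal distance between timer and white_tray below 0.015 m and z of timer in the frame of white_tray below 0.007 m and horizontal distance between clip and blue_tray below 0.015 m and z of clip in the frame of blue_tray below 0.007 m and distance of each of block, tape from where it was at the start of the episode below 0.025 m); the robot touches nothing.
It fails at once if the stamp is tipped over (leans more than 0.7 rad) (angle between stamp's own z axis and vertical above 0.7 rad).
It fails at once if the timer is tipped over (leans more than 0.7 rad) (angle between timer's own z axis and vertical above 0.7 rad).
It fails at once if the wooden block is pushed away (more than 30 mm) (distance of block from where it was at the start of the episode above 0.03 m).
It fails at once if the tape roll is pushed away (more than 30 mm) (distance of tape from where it was at the start of the episode above 0.03 m).
It also fails if it takes over 120 s, if anything falls off the work surface, if the arm or the gripper's body presses on something with over 40 N, if the wrist force passes 120 N, or if a joint passes its speed limit or range.

## Robot

A 6-joint arm with a two-finger parallel gripper is mounted at the origin on a cart in front of the work surface, level with it; the furniture and walls round the work are solid. World frame = base frame: x ahead of the robot, y to its left, z up, the work surface at z = 0. Lengths are in mm, angles in degrees, forces in N, time in s.
With the tool pointing down it reaches from about 300 to 850 mm from the base axis. Payload 4.2 kg.
Tool frame: the origin (TCP) lies between the finger pads; the fingertips stand 22 mm ahead of it and the grasp point (between the pads) lies 3 mm ahead of it; z points along the fingers, y is the direction in which the jaws open and shut (so a half turn about z gives the same grasp; the last joint's range is limited). The gripper opens to 91 mm and grips with 3 to 60 N. Pads are 32 mm wide; open, the fingers measure 118 mm over their backs; the gripper's body (76 mm by 178 mm) begins 60 mm behind the grasp point.
Start: joints at [64.458, 18.312, 89.639, -0, 72.044, -1.146], TCP at [237.507, 523.671, 235.976] pointing down, gripper open.
Joint ranges: [-177.97, 177.97], [-48.28, 115.42], [12.27, 149.76], [-77.06, 257.06], [2.81, 150.46], [-146.56, 146.56]. Speed limits (degrees/s): [147.25, 147.25, 180, 180, 180, 180].

## Interface

Orientations are given as [roll, pitch, yaw] about the fixed x, y, z axes, in that order (R = Rz(yaw) Ry(pitch) Rx(roll)).
In Python, from workcell import * gives the robot as it stands.
- The arm moves only by the shell command python3 -m jog 'ROWS' [OPENING] [FORCE]. ROWS is text: rows parted by semicolons, each of 6 numbers parted by spaces: the shift along the tool's x, y, z in units of 0.5 m (1.0 is 0.5 m), then the turn, a rotation vector about the tool's x, y, z in units of pi/2 rad (1.0 is pi/2 rad). A call has 1 to 20 rows; each row is the pose to reach, as a shift and turn from the pose measured when the call began, along the tool's axes at that moment; what a row does not reach only later rows make up. A row lasts 1/12 s, in which the tool goes at most 41.7 mm and 7.16 degrees, less where a joint would pass 70% of its speed; a pose out of reach is approached as far as the arm can. A call with a number of a shift or a turn outside -1 to 1 is refused whole. A call with a gripper value outside its range is refused whole. OPENING is the opening, from -1 (shut) to 1 (fully open), set as the call begins (- or left out, the last holds). The fingers move at their own pace and stop on an object; FORCE is the grip in N (left out, the last holds). Time passes only in rows, so rows that repeat a pose let the fingers close. It gives the time, the measured TCP pose, the force and the opening at its end, in the units of the state.
- state(): the state, without advancing time (a new reading comes with each control period).
- grab_frame(name): name is "scene" or "side" or "wrist"; returns the picture (384x512x3 uint8, red, green, blue); there is no depth.
- calibration(name): a dict with "mtx" (3x3 intrinsics, pixels), "rvec" (rotation vector, rad) and "tvec" (3), from world to camera coordinates, as OpenCV has them. Camera axes: x right, y down, z forward; pixel columns grow to the right and rows downward; lengths in mm; the calibration is good to about 2 mm. The wrist camera is an equidistant fisheye: a pixel r from the principal point sees the ray r / f radians off the axis. A picture is of the moment at which its call begins: read the wrist's pose just before it. calibration takes no time and is no camera call; for the wrist camera it gives the pose at the moment of the call.
- job_done(): hands the job in, once; it reports no verdict.
Trained networks look in the newest picture that a camera, given by its name, has taken for a name from the list of things; names that differ only in an ending like _2 or _b are one class to them, and where a whole thing is asked for, a point or a joint stands for the part that bears it (a point fixed in the world has none). Each returns a list of dicts, best first, with "confidence" (0 to 1); they miss things now and then, are a little off and sometimes report something else, mostly with a low value. They report only what shows in the picture. A call takes as long as a camera call. They do not tell look-alikes from the thing itself.
- spot_in(query, camera): "rect" ([left, top, right, bottom] in pixels, round what is visible of it).
- tip_of(query, camera): "location" ([column, row] in pixels: a listed point, or the origin of a listed thing).
The state is a dict: "time_s": time; "qpos": joint angles; "qvel": joint speeds; "effort": joint torques, N m; "ee_pos": TCP position; "ee_rot": TCP orientation; "force": force on the tool from outside, world axes, zero at the start; "torque": the same for the moment, N m; "gripper_width": finger opening in mm.
Only numpy, scipy, OpenCV 4.12 (cv2) and the standard library are available. Lean on these libraries where they do the work, as an engineer would, in place of code of your own. Each camera call takes 0.05 s, during which the arm holds its last target. There are 200 camera calls.

## Working session

There is one attempt and no reset: what is moved stays moved. The work goes in short steps, Python scripts to look and compute and a shell command to move; the robot and the scene stay as the last step left them, time stands still between calls to the robot, and variables do not carry over. Pictures are saved under pics/ and viewed, about 12 in all and at most 16, crops included, and the job is handed in when it is done.

```bash
mkdir -p pics; ls; cat > h.py <<'E'
from workcell import *
import numpy as np, cv2
from scipy.spatial.transform import Rotation as R
def snap(n,f):
    im=grab_frame(n); cv2.imwrite('pics/'+f,im[:,:,::-1]); return im
def cam(n):
    c=calibration(n); return np.array(c['mtx'],float),R.from_rotvec(np.ravel(c['rvec'])).as_matrix(),np.ravel(c['tvec'])
def ray(n,px,z,c=None):
    K,Rm,t=c or cam(n); x=(px[0]-K[0,2])/K[0,0]; y=(px[1]-K[1,2])/K[1,1]
    if n=='wrist':
        r=np.hypot(x,y); d=np.array([np.sin(r)*x/max(r,1e-9),np.sin(r)*y/max(r,1e-9),np.cos(r)])
    else: d=np.array([x,y,1.])
    d=Rm.T@d; o=-Rm.T@t; return o+d*(z-o[2])/d[2]
def proj(n,P,c=None):
    K,Rm,t=c or cam(n); p=Rm@np.asarray(P,float)+t
    if n=='wrist':
        h=np.hypot(p[0],p[1]); th=np.arctan2(h,p[2]); x,y=p[:2]/max(h,1e-9)*th
    else: x,y=p[:2]/p[2]
    return np.array([K[0,0]*x+K[0,2],K[1,1]*y+K[1,2]])
E
python3 - <<'E'
from h import *
a=snap('scene','a1.png'); b=snap('side','b1.png')
for n in ['scene','side']:
    c=cam(n); print(n,'cam at',(-c[1].T@c[2]).round(),'f',c[0][0,0])
    for q in ['tiles','stamp','timer','clip','red_tray','white_tray','green_tray','blue_tray','block','tape']:
        for d in tip_of(q,n)[:4]:
            p=np.array(d['location']); z=3 if q in('tiles','stamp','timer') else 0
            print(q,round(d['confidence'],2),p.round(),ray(n,p,z,c)[:2].round())
s=state(); print(s['ee_pos'],s['ee_rot'],s['time_s'],s['gripper_width'])
E
```

```text
pics
scene cam at [-414. -619.  545.] f 376.96397464745104
tiles 0.7 [254. 188.] [565.  77.]
tiles 0.69 [162. 193.] [347. 300.]
stamp 0.74 [305. 205.] [ 558. -129.]
timer 0.77 [196. 178.] [507. 299.]
clip 0.57 [269. 216.] [435. -72.]
red_tray 0.67 [302. 202.] [ 582. -103.]
white_tray 0.96 [304. 202.] [ 584. -113.]
green_tray 0.58 [192. 183.] [475. 286.]
blue_tray 0.89 [366. 219.] [ 598. -316.]
blue_tray 0.41 [206. 204.] [380. 131.]
block 0.97 [204. 204.] [376. 139.]
tape 0.79 [317. 244.] [ 382. -262.]
side cam at [  135. -1030.   525.] f 393.7812393922598
tiles 0.74 [273. 183.] [578.  70.]
tiles 0.26 [296. 206.] [ 578. -110.]
stamp 0.61 [298. 207.] [ 579. -116.]
timer 0.64 [230. 166.] [490. 273.]
clip 0.44 [242. 210.] [425. -73.]
red_tray 0.54 [269. 181.] [571.  91.]
white_tray 0.78 [295. 208.] [ 569. -118.]
white_tray 0.63 [296. 207.] [ 578. -109.]
green_tray 0.79 [226. 164.] [483. 304.]
green_tray 0.67 [297. 207.] [ 577. -114.]
blue_tray 0.81 [334. 245.] [ 575. -328.]
blue_tray 0.66 [208. 187.] [372. 124.]
block 0.73 [207. 187.] [368. 125.]
tape 0.76 [251. 246.] [ 388. -256.]
tape 0.58 [271. 181.] [579.  92.]
[237.48355745 523.66239417 235.98553108] [1.79995170e+02 7.52854361e-05 1.55607164e+02] 1.1 91.10201151004202
```

```bash
python3 - <<'E'
import cv2,numpy as np
a=cv2.imread('pics/a1.png');b=cv2.imread('pics/b1.png')
a=cv2.resize(a[140:290,110:430],None,fx=2.5,fy=2,interpolation=cv2.INTER_CUBIC);b=cv2.resize(b[130:280,130:450],None,fx=2.5,fy=2,interpolation=cv2.INTER_CUBIC)
cv2.imwrite('pics/v1.png',np.vstack([a,b]))
E
```

```text
(no output)
```

View pics/v1.png

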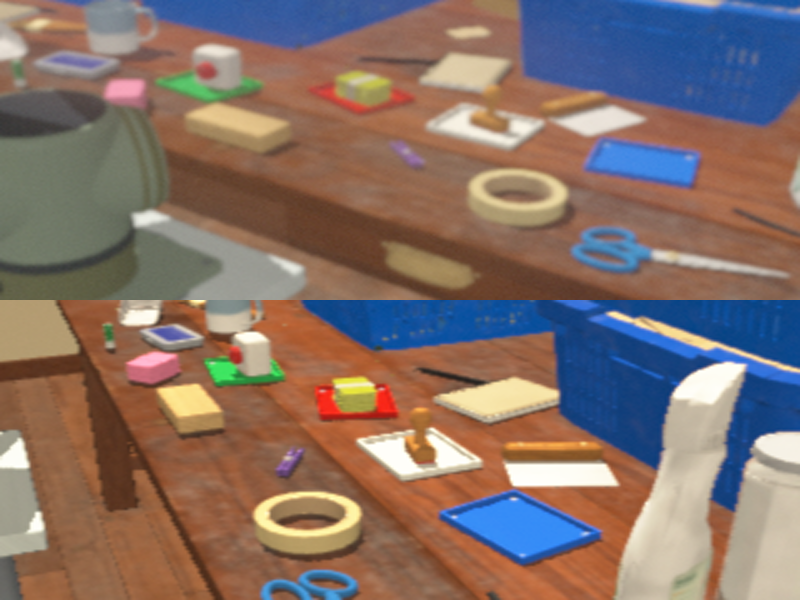

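Candidates, in crop pixels from the top (scene) panel. For tiles: the yellow-green bundle at (363,88) in the red tray, or the pink look-alike at (127,93); I choose the yellow-green one. The stamp is at (490,108) in white, not the wooden roll at (575,103). The timer is at (217,68) in green and the clip at (407,153). The wooden block is at (238,128), the tape at (517,197) and the empty blue tray at (642,162). I'll go overhead to measure closer.

```bash
cat >> h.py <<'E'
def plan(P,yaw,s=None):
    "row for the jog: shift and turn from the pose now to P (TCP, tool down), yaw mod 180 choice left to caller"
    s=s or state(); R0=R.from_euler('xyz',s['ee_rot'],degrees=True); R1=R.from_euler('xyz',[180,0,yaw],degrees=True)
    d=R0.inv().apply(np.asarray(P)-s['ee_pos']); w=(R0.inv()*R1).as_rotvec()
    n=max(np.linalg.norm(d)/41.7,np.degrees(np.linalg.norm(w))/7.16)
    print('row',*(d/500).round(4),*(w/(np.pi/2)).round(4),'n>=%.1f'%n)
E
python3 - <<'E'
from h import *
plan([400,60,350],100)
E
```

```text
row -0.679 -0.7103 -0.2281 0.0 -0.0 0.6179 n>=12.1
```

```bash
python3 -m jog '-0.68 -0.71 -0.23 0 0 0.62;-0.68 -0.71 -0.23 0 0 0.62;-0.68 -0.71 -0.23 0 0 0.62;-0.68 -0.71 -0.23 0 0 0.62;-0.68 -0.71 -0.23 0 0 0.62;-0.68 -0.71 -0.23 0 0 0.62;-0.68 -0.71 -0.23 0 0 0.62;-0.68 -0.71 -0.23 0 0 0.62;-0.68 -0.71 -0.23 0 0 0.62;-0.68 -0.71 -0.23 0 0 0.62;-0.68 -0.71 -0.23 0 0 0.62;-0.68 -0.71 -0.23 0 0 0.62;-0.68 -0.71 -0.23 0 0 0.62;-0.68 -0.71 -0.23 0 0 0.62;-0.68 -0.71 -0.23 0 0 0.62;-0.68 -0.71 -0.23 0 0 0.62' 1 20
python3 - <<'E'
from h import *
c=cam('wrist'); a=snap('wrist','w1.png')
print('cam',(-c[1].T@c[2]).round(),'axis',c[1][2].round(2),c[0].round(1).tolist())
for q in ['tiles','stamp','timer','clip','red_tray','white_tray','green_tray','blue_tray','block','tape']:
    for d in tip_of(q,'wrist')[:3]:
        p=np.array(d['location']); z=3 if q in('tiles','stamp','timer') else 0
        print(q,round(d['confidence'],2),p.round(),ray('wrist',p,z,c)[:2].round())
print(state()['ee_pos'],state()['qpos'])
cv2.imwrite('pics/w1b.png',cv2.resize(a[:,:,::-1],(800,600),interpolation=cv2.INTER_CUBIC))
E
```

```text
time_s: 2.43
ee_pos: [399.9, 61.0, 350.5]
ee_rot: [-179.9, -0.0, 99.9]
force: [0.8, 0.0, 1.4]
gripper_width: 91.2
cam [387. 135. 500.] axis [ 0.04 -0.26 -0.96] [[297.3, 0.0, 253.8], [0.0, 297.3, 196.8], [0.0, 0.0, 1.0]]
tiles 0.75 [254.  12.] [356. 317.]
tiles 0.72 [354. 167.] [573.  84.]
timer 0.74 [238. 121.] [362. 124.]
timer 0.57 [330.  47.] [492. 280.]
timer 0.44 [355. 168.] [576.  84.]
clip 0.71 [355. 163.] [576.  91.]
clip 0.54 [255. 245.] [428. -90.]
red_tray 0.74 [354. 167.] [575.  84.]
white_tray 0.64 [325. 268.] [ 572. -118.]
green_tray 0.91 [326.  44.] [484. 285.]
block 0.64 [235. 120.] [357. 125.]
tape 0.85 [224. 312.] [ 391. -256.]
[400.5132083   60.06544542 350.94040313] [ 6.89906695e+00 -7.24152717e-01  9.65573466e+01  3.78508851e-03
  8.41616630e+01 -2.92321732e+00]
```

View pics/w1b.png

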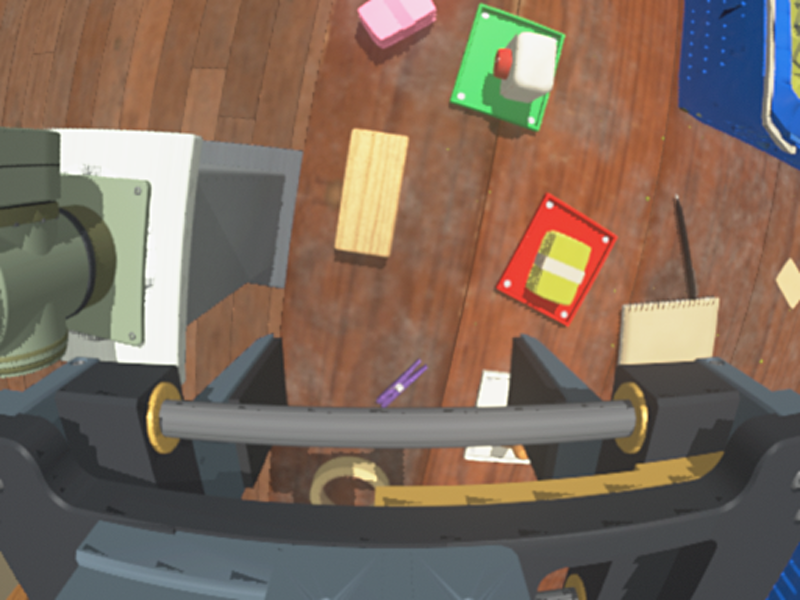

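The wrist view shows the pink bundle at (398,20), the timer in green at (530,65) with its dial to the left, and the block at (370,190). The yellow-green tiles lie in red at (560,268) and the clip is at (402,383). White and tape are partly hidden by the gripper. Next I rectify to the bench plane, then take a second view further south.

```bash
cat >> h.py <<'E'
def ortho(im,c,x0,x1,y0,y1,z,res=1.0):
    "top view at height z: row 0 = x1 (ahead), col 0 = y1 (left); res px per mm"
    xs=np.arange(x1,x0,-1/res); ys=np.arange(y1,y0,-1/res); X,Y=np.meshgrid(xs,ys,indexing='ij')
    p=np.stack([X,Y,np.full(X.shape,float(z))],-1)@c[1].T+c[2]
    h=np.hypot(p[...,0],p[...,1]); k=np.arctan2(h,p[...,2])/np.maximum(h,1e-9)
    u=c[0][0,0]*p[...,0]*k+c[0][0,2]; v=c[0][1,1]*p[...,1]*k+c[0][1,2]
    return cv2.remap(im,u.astype('f4'),v.astype('f4'),cv2.INTER_LINEAR)
HSV=dict(red=((0,170,70),(8,255,255)),green=((55,120,50),(80,255,255)),blue=((105,150,60),(125,255,255)),lime=((25,110,60),(45,255,255)),purple=((125,70,50),(150,255,255)),white=((0,0,170),(179,45,255)))
def rect(im,c,col,box,z,big=True):
    "min-area rectangle of a colour in a world box [x0,x1,y0,y1] at height z -> centre, sides, yaw of the LONG side's +90 (own x axis)"
    res=2.; o=ortho(im,c,*box,z,res); m=cv2.inRange(cv2.cvtColor(o,cv2.COLOR_RGB2HSV),*HSV[col])
    m=cv2.morphologyEx(m,cv2.MORPH_OPEN,np.ones((3,3)))
    cs,_=cv2.findContours(m,cv2.RETR_EXTERNAL,cv2.CHAIN_APPROX_NONE); cs=[k for k in cs if cv2.contourArea(k)>60]
    k=np.vstack(cs)[:,0].astype('f4'); w=np.stack([box[1]-k[:,1]/res,box[3]-k[:,0]/res],1).astype('f4')
    (cx,cy),(a,b),t=cv2.minAreaRect(w); 
    if a<b: t+=90; a,b=b,a
    ly=t%180  # direction of the long side in the world
    print(col,'centre',round(cx,1),round(cy,1),'long',round(a,1),'short',round(b,1),'longdir',round(ly,1)); return cx,cy,ly
E
python3 - <<'E'
from h import *
c=cam('wrist'); im=cv2.imread('pics/w1.png')[:,:,::-1].copy()
rect(im,c,'red',[490,660,0,180],10)
rect(im,c,'green',[400,570,210,380],10)
rect(im,c,'lime',[500,650,20,160],36)
rect(im,c,'purple',[380,480,-150,-20],6)
a=ortho(im,c,460,660,-10,190,36,2);b=ortho(im,c,400,600,190,390,69,2)
cv2.imwrite('pics/o1.png',np.hstack([a,b])[:,:,::-1])
plan([430,-330,350],90)
E
```

```text
red centre 578.7 85.3 long 122.2 short 102.9 longdir 73.4
green centre 482.8 284.8 long 120.2 short 99.4 longdir 83.5
lime centre 570.7 80.2 long 69.6 short 55.3 longdir 81.4
purple centre 430.8 -90.2 long 73.1 short 15.3 longdir 55.5
row -0.7788 -0.075 0.0018 0.0001 -0.0 0.1091 n>=9.4
```

View pics/o1.png

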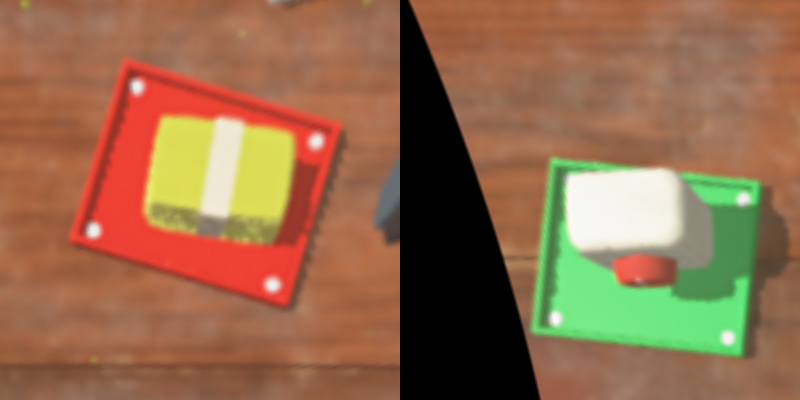

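The tiles' top face is centred at o1 pixel (221,168), giving about (576,80) with the long side at about 83°. The timer housing is centred at (626,209), giving about (495,277) with yaw of about 2° and the dial facing the robot. Sizes match the listed ones. Now the second viewpoint.

```bash
python3 -m jog '-0.78 -0.075 0 0 0 0.11;-0.78 -0.075 0 0 0 0.11;-0.78 -0.075 0 0 0 0.11;-0.78 -0.075 0 0 0 0.11;-0.78 -0.075 0 0 0 0.11;-0.78 -0.075 0 0 0 0.11;-0.78 -0.075 0 0 0 0.11;-0.78 -0.075 0 0 0 0.11;-0.78 -0.075 0 0 0 0.11;-0.78 -0.075 0 0 0 0.11;-0.78 -0.075 0 0 0 0.11;-0.78 -0.075 0 0 0 0.11'
python3 - <<'E'
from h import *
c=cam('wrist'); im=snap('wrist','w2.png')
rect(im,c,'white',[480,670,-205,-30],10)
rect(im,c,'blue',[500,680,-410,-230],10)
rect(im,c,'purple',[380,480,-150,-20],6)
a=ortho(im,c,480,680,-210,-10,3,2);b=ortho(im,c,480,680,-210,-10,76,2)
a2=ortho(im,c,480,680,-420,-220,3,1);b2=ortho(im,c,340,540,-190,10,0,1); 
o=np.hstack([a,b]); o2=np.hstack([a2,b2,ortho(im,c,290,490,-360,-160,0,1),np.zeros((200,200,3),'u1')])
cv2.imwrite('pics/o2.png',np.vstack([o,o2])[:,:,::-1])
for q in ['stamp','tape','white_tray','blue_tray']:
    for d in tip_of(q,'wrist')[:2]: print(q,round(d['confidence'],2),ray('wrist',d['location'],3,c)[:2].round())
print(state()['ee_pos'])
E
```

```text
time_s: 3.98
ee_pos: [429.9, -330.8, 350.2]
ee_rot: [-179.9, -0.1, 89.8]
force: [1.1, 0.8, 0.6]
gripper_width: 91.4
white centre 596.1 -130.2 long 153.7 short 144.3 longdir 92.0
blue centre 582.7 -324.4 long 119.1 short 99.1 longdir 102.2
purple centre 430.2 -86.3 long 72.1 short 14.2 longdir 56.0
stamp 0.75 [ 576. -121.]
tape 0.41 [ 580. -110.]
white_tray 0.82 [ 573. -120.]
blue_tray 0.84 [ 588. -329.]
[ 430.18053227 -329.18238668  351.46387258]
```

View pics/o2.png

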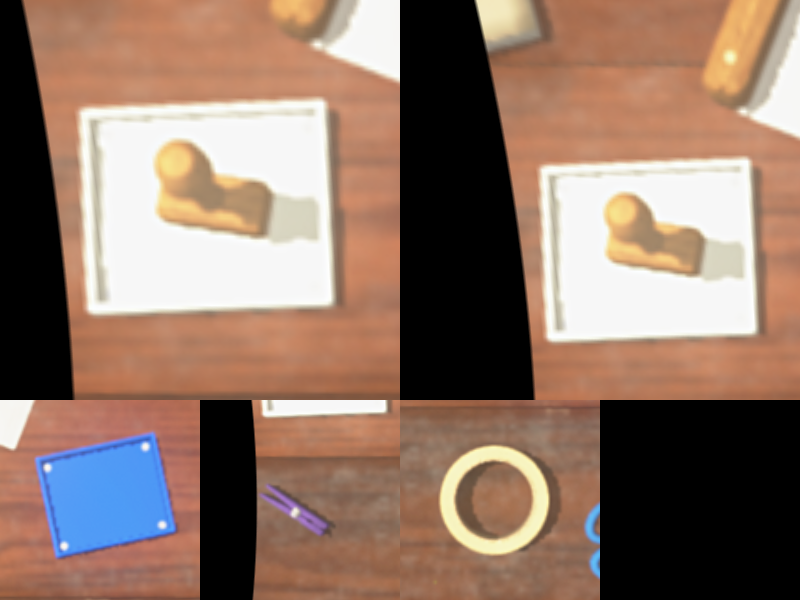

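Second view: the white tray is about (575,-115), its long side at about 92°. The blue tray is (583,-324) at 102°, empty. The stamp is near (576,-121), base at about 80°. The clip is at about (430,-88), bar at 56°. Clip first, straight into blue.

```bash
python3 - <<'E'
from h import *
im=cv2.imread('pics/w2.png')[:,:,::-1].copy(); c=cam('wrist')
rect(im,c,'white',[512,632,-182,-48],10)
plan([430.5,-88,110],56); plan([430.5,-88,24.5],56)
E
```

```text
white centre 574.8 -113.6 long 122.3 short 102.3 longdir 92.3
row 0.4824 0.0005 0.4829 0.0004 -0.0001 0.3781 n>=8.2
row 0.4824 0.0004 0.6539 0.0004 -0.0001 0.3781 n>=9.7
```

```bash
python3 -m jog '0.482 0 0.3 0 0 0.378;0.482 0 0.3 0 0 0.378;0.482 0 0.4 0 0 0.378;0.482 0 0.48 0 0 0.378;0.482 0 0.48 0 0 0.378;0.482 0 0.48 0 0 0.378;0.482 0 0.48 0 0 0.378;0.482 0 0.48 0 0 0.378;0.482 0 0.48 0 0 0.378;0.482 0 0.48 0 0 0.378' 0.1 15
python3 - <<'E'
from h import *
c=cam('wrist'); im=snap('wrist','w3.png')
rect(im,c,'purple',[380,480,-150,-20],6)
plan([430.5,-88,24.5],56)
cv2.imwrite('pics/o3.png',cv2.resize(im[:,:,::-1],(640,480)))
E
```

```text
time_s: 5.07
ee_pos: [428.4, -86.0, 110.0]
ee_rot: [-179.8, 0.1, 56.2]
force: [0.6, 0.5, -0.1]
gripper_width: 49.9
purple centre 430.1 -88.7 long 73.6 short 13.5 longdir 56.3
row -0.0005 0.0008 0.1744 0.0003 0.0001 0.002 n>=2.1
```

View pics/o3.png

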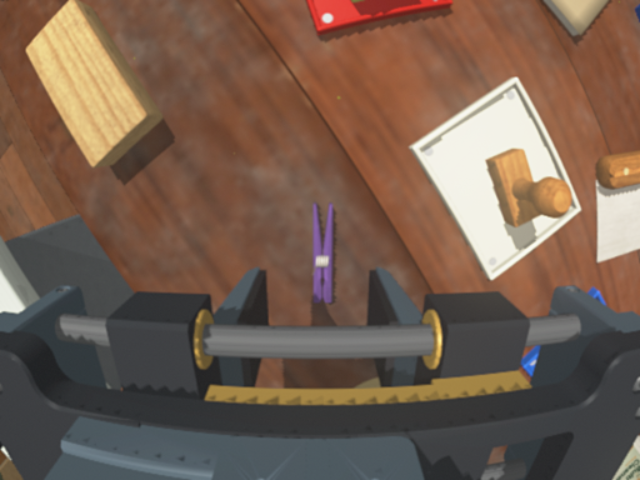

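The purple clip at (322,255) sits centred between the jaws, and the third measurement agrees (430,-89, 56°).

```bash
python3 -m jog '0 0 0.06 0 0 0;0 0 0.12 0 0 0;0 0 0.15 0 0 0;0 0 0.174 0 0 0;0 0 0.174 0 0 0;0 0 0.174 0 0 0'
python3 -m jog '0 0 0 0 0 0;0 0 0 0 0 0;0 0 0 0 0 0;0 0 0 0 0 0;0 0 0 0 0 0;0 0 0 0 0 0' -1 15
python3 -m jog '0 0 -0.05 0 0 0;0 0 -0.1 0 0 0;0 0 -0.2 0 0 0;0 0 -0.2 0 0 0'
python3 - <<'E'
from h import *
s=state(); print(s['gripper_width'],s['ee_pos'])
plan([583,-324.5,125],102); plan([583,-324.5,28.5],102)
E
```

```text
time_s: 5.62
ee_pos: [432.0, -88.8, 25.9]
ee_rot: [179.8, -0.0, 56.1]
force: [0.3, -0.5, -0.0]
gripper_width: 50.2
time_s: 6.12
ee_pos: [432.0, -88.8, 26.2]
ee_rot: [179.8, -0.0, 56.1]
force: [-0.3, -0.2, 2.9]
gripper_width: 14.4
time_s: 6.45
ee_pos: [434.7, -89.3, 131.1]
ee_rot: [179.3, -0.2, 56.1]
force: [2.0, -0.7, -0.1]
gripper_width: 14.9
14.888211124632134 [434.66108893 -89.26723454 131.05508143]
row -0.2254 0.5083 0.0175 0.0086 0.0007 -0.5095 n>=6.7
row -0.2262 0.5059 0.2105 0.0086 0.0007 -0.5095 n>=7.1
```

```bash
python3 -m jog '-0.225 0.508 0.0175 0 0 -0.51;-0.225 0.508 0.0175 0 0 -0.51;-0.225 0.508 0.0175 0 0 -0.51;-0.225 0.508 0.0175 0 0 -0.51;-0.225 0.508 0.0175 0 0 -0.51;-0.225 0.508 0.0175 0 0 -0.51;-0.225 0.508 0.0175 0 0 -0.51;-0.225 0.508 0.0175 0 0 -0.51;-0.225 0.508 0.0175 0 0 -0.51;-0.225 0.508 0.0175 0 0 -0.51'
python3 - <<'E'
from h import *
c=cam('wrist'); im=snap('wrist','w4.png'); rect(im,c,'purple',[500,680,-400,-230],100); rect(im,c,'blue',[505,670,-400,-240],10)
s=state();print(s['ee_pos'],s['ee_rot']);plan([583,-324.5,29],102)
E
```

```text
time_s: 7.28
ee_pos: [582.1, -323.4, 124.0]
ee_rot: [179.4, 0.2, 102.0]
force: [0.1, 0.7, -0.6]
gripper_width: 14.7
purple centre 582.8 -326.3 long 76.2 short 13.2 longdir 102.0
blue centre 583.4 -323.4 long 117.7 short 99.0 longdir 102.1
[ 582.05509178 -322.95149265  124.42268281] [179.41912358   0.24934578 102.04274672]
row -0.0026 -0.0007 0.1909 0.0065 0.0028 0.0005 n>=2.3
```

```bash
python3 -m jog '0 0 0.07 0.005 0 0;0 0 0.12 0.006 0.002 0;0 0 0.16 0.006 0.002 0;0 0 0.185 0.006 0.002 0;0 0 0.191 0.006 0.002 0;0 0 0.191 0.006 0.002 0'
python3 -m jog '0 0 0 0 0 0;0 0 0 0 0 0;0 0 0 0 0 0;0 0 0 0 0 0' -0.4
python3 -m jog '0 0 -0.05 0 0 0;0 0 -0.12 0 0 0;0 0 -0.2 0 0 0;0 0 -0.3 0 0 0;0 0 -0.3 0 0 0;0 0 -0.3 0 0 0'
python3 - <<'E'
from h import *
c=cam('wrist'); im=snap('wrist','w5.png'); rect(im,c,'purple',[505,670,-400,-240],9)
plan([577,80,180],83);plan([577,80,120],83)
E
```

```text
time_s: 7.83
ee_pos: [582.5, -321.8, 29.0]
ee_rot: [-180.0, 0.0, 102.1]
force: [-1.2, -0.4, -0.3]
gripper_width: 14.7
time_s: 8.17
ee_pos: [582.7, -321.9, 29.6]
ee_rot: [180.0, 0.0, 102.1]
force: [-0.3, -0.1, 0.1]
gripper_width: 26.9
time_s: 8.67
ee_pos: [584.5, -322.9, 184.6]
ee_rot: [179.6, 0.4, 102.1]
force: [0.3, 0.3, 0.1]
gripper_width: 27.2
purple centre 582.4 -322.7 long 71.8 short 12.8 longdir 102.0
row 0.789 0.1564 0.0006 0.0024 0.0017 0.2121 n>=9.6
row 0.7894 0.156 0.1206 0.0024 0.0017 0.2121 n>=9.8
```

The clip is at (582,-323), on the tray centre. Next the tiles, at safe height.

```bash
python3 -m jog '0.79 0.156 0 0 0 0.212;0.79 0.156 0 0 0 0.212;0.79 0.156 0 0 0 0.212;0.79 0.156 0 0 0 0.212;0.79 0.156 0 0 0 0.212;0.79 0.156 0 0 0 0.212;0.79 0.156 0 0 0 0.212;0.79 0.156 0 0 0 0.212;0.79 0.156 0.06 0 0 0.212;0.79 0.156 0.12 0 0 0.212;0.79 0.156 0.12 0 0 0.212;0.79 0.156 0.12 0 0 0.212' 1 20
python3 - <<'E'
from h import *
c=cam('wrist'); im=snap('wrist','w6.png'); rect(im,c,'lime',[520,640,10,150],36); rect(im,c,'red',[500,655,5,165],10)
plan([577,80,36],83)
cv2.imwrite('pics/o4.png',np.hstack([cv2.resize(im[:,:,::-1],(480,360)),ortho(im,c,487,667,-10,150,36,2)[:,:,::-1]]))
E
```

```text
time_s: 9.72
ee_pos: [573.3, 81.5, 115.3]
ee_rot: [-179.6, 0.3, 83.2]
force: [-0.4, -0.4, -0.4]
gripper_width: 91.0
lime centre 576.1 83.1 long 74.1 short 44.9 longdir 82.1
red centre 578.6 86.3 long 121.4 short 100.6 longdir 73.5
row 0.0007 0.0042 0.1631 -0.0012 0.0026 0.0012 n>=2.0
```

View pics/o4.png

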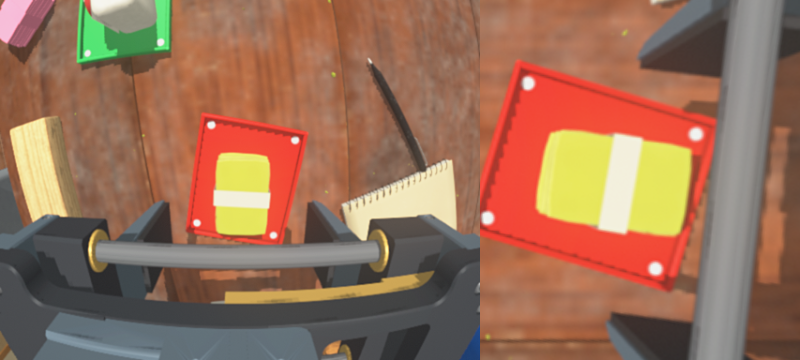

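The tiles at (245,195) lie centred between the jaws, at about (575.5,80). I narrow the opening so the far finger stays clear of the notebook at (400,200).

```bash
python3 - <<'E'
from h import *
plan([575.5,80,36],83)
E
python3 -m jog '0 0.003 0.06 0 0 0;0 0.003 0.11 0 0 0;0 0.003 0.145 0 0 0;0 0.003 0.162 0 0 0;0 0.003 0.162 0 0 0;0 0.003 0.162 0 0 0' 0.5
python3 -m jog '0 0 0 0 0 0;0 0 0 0 0 0;0 0 0 0 0 0;0 0 0 0 0 0;0 0 0 0 0 0;0 0 0 0 0 0' -1 25
python3 -m jog '0 0 -0.05 0 0 0;0 0 -0.1 0 0 0;0 0 -0.2 0 0 0;0 0 -0.2 0 0 0;0 0 -0.2 0 0 0'
python3 - <<'E'
from h import *
s=state(); print(s['gripper_width'],s['ee_pos'])
plan([430,-60,125],90);plan([430,-60,34],90)
E
```

```text
row 0.0003 0.0012 0.1631 -0.0012 0.0026 0.0012 n>=2.0
time_s: 10.27
ee_pos: [577.2, 78.7, 37.4]
ee_rot: [-180.0, 0.2, 83.0]
force: [-0.3, -0.4, 0.4]
gripper_width: 68.4
time_s: 10.77
ee_pos: [577.2, 78.6, 38.2]
ee_rot: [-180.0, 0.2, 83.0]
force: [-2.6, -1.6, 6.6]
gripper_width: 45.4
time_s: 11.18
ee_pos: [579.6, 79.5, 141.7]
ee_rot: [179.6, 0.1, 83.0]
force: [0.1, -0.2, -1.3]
gripper_width: 45.6
45.60738497390922 [579.57163157  79.46438704 141.65827484]
row -0.313 -0.2634 0.032 0.0047 0.0018 -0.0772 n>=4.9
row -0.3126 -0.2648 0.214 0.0047 0.0018 -0.0772 n>=5.5
```

```bash
python3 -m jog '-0.313 -0.263 0.032 0.004 0.002 -0.077;-0.313 -0.263 0.032 0.004 0.002 -0.077;-0.313 -0.263 0.032 0.004 0.002 -0.077;-0.313 -0.263 0.032 0.004 0.002 -0.077;-0.313 -0.263 0.032 0.004 0.002 -0.077;-0.313 -0.263 0.09 0.004 0.002 -0.077;-0.313 -0.263 0.14 0.004 0.002 -0.077;-0.313 -0.263 0.18 0.004 0.002 -0.077;-0.313 -0.263 0.205 0.004 0.002 -0.077;-0.313 -0.263 0.213 0.004 0.002 -0.077;-0.313 -0.263 0.213 0.004 0.002 -0.077'
python3 -m jog '0 0 0 0 0 0;0 0 0 0 0 0;0 0 0 0 0 0;0 0 0 0 0 0;0 0 0 0 0 0' 0.5
python3 -m jog '0 0 -0.05 0 0 0;0 0 -0.12 0 0 0;0 0 -0.2 0 0 0;0 0 -0.3 0 0 0;0 0 -0.3 0 0 0'
python3 - <<'E'
from h import *
c=cam('wrist'); im=snap('wrist','w7.png'); rect(im,c,'lime',[380,480,-120,20],33)
plan([576,-121,170],80)
E
```

```text
time_s: 12.1
ee_pos: [429.0, -60.1, 33.0]
ee_rot: [-179.8, -0.1, 90.0]
force: [1.4, -0.9, -1.8]
gripper_width: 45.4
time_s: 12.52
ee_pos: [429.0, -60.0, 33.0]
ee_rot: [-179.8, -0.1, 90.0]
force: [0.0, 0.5, -0.0]
gripper_width: 68.1
time_s: 12.93
ee_pos: [433.0, -60.7, 189.2]
ee_rot: [179.5, 0.1, 90.0]
force: [1.4, -0.4, -0.1]
gripper_width: 68.3
lime centre 429.2 -56.1 long 74.5 short 46.2 longdir 90.8
row -0.1205 0.2864 0.0387 0.0053 0.0001 0.1108 n>=3.8
```

```bash
python3 -m jog '-0.12 0.286 0.038 0.005 0 0.11;-0.12 0.286 0.038 0.005 0 0.11;-0.12 0.286 0.038 0.005 0 0.11;-0.12 0.286 0.038 0.005 0 0.11;-0.12 0.286 0.038 0.005 0 0.11;-0.12 0.286 0.038 0.005 0 0.11' 0.5
python3 - <<'E'
from h import *
c=cam('wrist'); im=snap('wrist','w8.png')
print(state()['ee_pos'],state()['ee_rot'])
for d in tip_of('stamp','wrist')[:2]: print(d['confidence'],d['location'],ray('wrist',d['location'],3,c))
a=ortho(im,c,511,641,-180,-60,64,3)[:,:,::-1].copy(); b=ortho(im,c,511,641,-180,-60,23,3)[:,:,::-1].copy()
for o in(a,b):
  for k in range(0,130,20): cv2.putText(o,str(641-k),(0,3*k+4),0,.35,(0,0,0),1); cv2.line(o,(25,3*k),(30,3*k),(0,0,0),1)
  for k in range(0,120,20): cv2.putText(o,str(-60-k),(3*k,12),0,.35,(0,0,0),1); cv2.line(o,(3*k,15),(3*k,20),(0,0,0),1)
cv2.imwrite('pics/o5.png',np.hstack([a,b]))
E
```

```text
time_s: 13.48
ee_pos: [575.7, -121.1, 167.6]
ee_rot: [-179.8, -0.0, 80.0]
force: [-0.0, -0.3, -0.4]
gripper_width: 68.3
[ 574.5307308  -120.50295857  168.2265376 ] [-1.79764229e+02 -1.45306662e-02  8.00594645e+01]
0.95 [254.5, 187.8] [ 575.45483483 -122.12284823    3.        ]
```

View pics/o5.png

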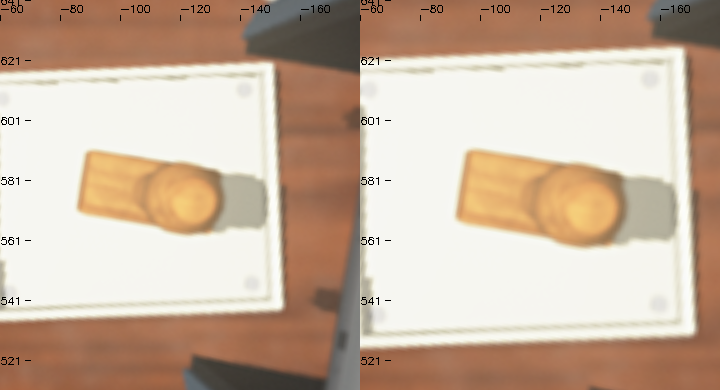

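Knob centre at (190,199) gives about (575,-123), and the network says (575.5,-122). Base at about 81°. I grasp the knob with the tips at neck height.

```bash
python3 - <<'E'
from h import *
plan([575,-122.3,64],81)
E
python3 -m jog '0 0 0.05 0 0 0;-0.003 0 0.1 0 0 0;-0.003 0 0.15 0 0 0;-0.003 0 0.19 0 0 0;-0.003 0 0.207 0 0 0;-0.003 0 0.207 0 0 0'
python3 -m jog '0 0 0 0 0 0;0 0 0 0 0 0;0 0 0 0 0 0;0 0 0 0 0 0;0 0 0 0 0 0;0 0 0 0 0 0;0 0 0 0 0 0' -1 20
python3 - <<'E'
from h import *
s=state(); print(s['gripper_width'],s['ee_pos'],s['ee_rot'],s['force'])
plan([575,-122,120],81); plan([578.6,86,120],81);plan([578.6,86,64.5],81)
E
```

```text
row -0.0038 0.0031 0.2097 -0.0021 -0.0001 -0.0103 n>=2.5
time_s: 14.08
ee_pos: [571.0, -120.8, 63.7]
ee_rot: [-179.5, -0.0, 80.1]
force: [-0.0, 0.1, -0.4]
gripper_width: 68.8
time_s: 14.67
ee_pos: [571.2, -120.8, 64.1]
ee_rot: [-179.6, -0.0, 80.1]
force: [0.1, 0.1, -0.0]
gripper_width: 24.3
24.30342648427594 [ 571.22776802 -120.83167364   64.0527981 ] [-1.79568391e+02 -2.73443460e-02  8.00965400e+01] [ 0.08561802  0.13116745 -0.01749298]
row -0.001 0.007 -0.112 -0.0048 -0.0003 -0.01 n>=1.3
row 0.4101 -0.0575 -0.1113 -0.0048 -0.0003 -0.01 n>=5.1
row 0.41 -0.0566 -0.0003 -0.0048 -0.0003 -0.01 n>=5.0
```

```bash
python3 -m jog '0 0 -0.02 0 0 0;0 0 -0.06 0 0 0;0 0 -0.11 0 0 0;0.05 -0.007 -0.11 0 0 0;0.1 -0.014 -0.11 0 0 0;0.16 -0.022 -0.11 0 0 0;0.22 -0.03 -0.11 0 0 0;0.28 -0.04 -0.11 0 0 0;0.34 -0.047 -0.11 0 0 0;0.385 -0.054 -0.11 0 0 0;0.41 -0.057 -0.11 0 0 0;0.41 -0.057 -0.11 0 0 0;0.41 -0.057 -0.11 0 0 0'
python3 - <<'E'
from h import *
im=snap('wrist','w9.png'); a=snap('side','b2.png'); s=state(); print(s['ee_pos'],s['ee_rot'],s['gripper_width'])
plan([578.6,86,64.5],80)
p=proj('side',[578,86,80]).astype(int)
k=a[max(p[1]-75,0):p[1]+75,p[0]-75:p[0]+75,::-1]
cv2.imwrite('pics/o6.png',np.hstack([cv2.resize(im[:,:,::-1],(500,375)),cv2.resize(k,(300,300))[:,:,:] if 0 else cv2.copyMakeBorder(cv2.resize(k,(300,300)),0,75,0,0,0)]))
E
```

```text
time_s: 15.75
ee_pos: [578.8, 85.7, 119.6]
ee_rot: [-179.6, 0.0, 80.2]
force: [0.0, -0.8, -1.2]
gripper_width: 22.6
[578.7763976   84.62818774 119.42942836] [-1.79561628e+02  1.33430797e-02  8.00430173e+01] 22.75991954794716
row 0.0027 0.0 0.1099 -0.0049 0.0002 0.0005 n>=1.3
```

View pics/o6.png

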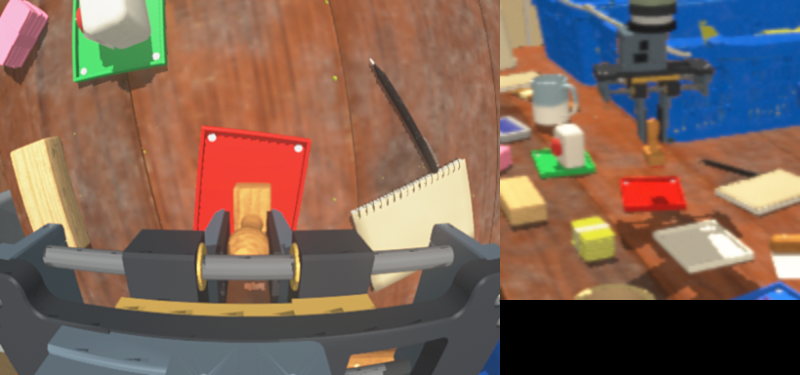

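The stamp hangs upright in the jaws at (250,225), over the red tray. I lower it.

```bash
python3 -m jog '0 0 0.03 0 0 0;0.003 0 0.06 0 0 0;0.003 0 0.085 0 0 0;0.003 0 0.1 0 0 0;0.003 0 0.107 0 0 0;0.003 0 0.107 0 0 0;0.003 0 0.107 0 0 0'
```

```text
time_s: 16.43
ee_pos: [579.0, 85.6, 66.3]
ee_rot: [-179.6, 0.0, 80.0]
force: [-0.3, -0.0, 0.6]
gripper_width: 23.1
```

```bash
python3 -m jog '0 0 0.002 0 0 0;0 0 0.004 0 0 0;0 0 0.004 0 0 0'
python3 -m jog '0 0 0 0 0 0;0 0 0 0 0 0;0 0 0 0 0 0;0 0 0 0 0 0;0 0 0 0 0 0' 0
python3 -m jog '0 0 -0.04 0 0 0;0 0 -0.1 0 0 0;0 0 -0.18 0 0 0;0 0 -0.26 0 0 0;0 0 -0.26 0 0 0;0 0 -0.26 0 0 0'
python3 - <<'E'
from h import *
c=cam('wrist'); im=snap('wrist','w10.png'); s=state(); print(s['ee_pos'])
for d in tip_of('stamp','wrist')[:2]: print(d['confidence'],d['location'],ray('wrist',d['location'],3,c))
a=ortho(im,c,510,645,20,150,64,3)[:,:,::-1]; b=ortho(im,c,510,645,20,150,23,3)[:,:,::-1]
cv2.imwrite('pics/o7.png',np.hstack([a,b]))
plan([495,277,190],92);
E
```

```text
time_s: 16.68
ee_pos: [579.3, 85.6, 64.7]
ee_rot: [-179.6, -0.0, 80.0]
force: [0.0, -0.3, -0.8]
gripper_width: 22.5
time_s: 17.1
ee_pos: [579.3, 85.7, 64.9]
ee_rot: [-179.7, -0.0, 80.0]
force: [0.6, 1.1, 0.1]
gripper_width: 45.5
time_s: 17.6
ee_pos: [581.5, 85.7, 197.7]
ee_rot: [-180.0, -0.1, 80.0]
force: [-0.1, -0.8, -1.2]
gripper_width: 45.8
[580.06734938  85.57075372 195.38257295]
row 0.3481 -0.2324 0.0097 -0.0049 -0.0003 -0.1332 n>=5.0
```

View pics/o7.png

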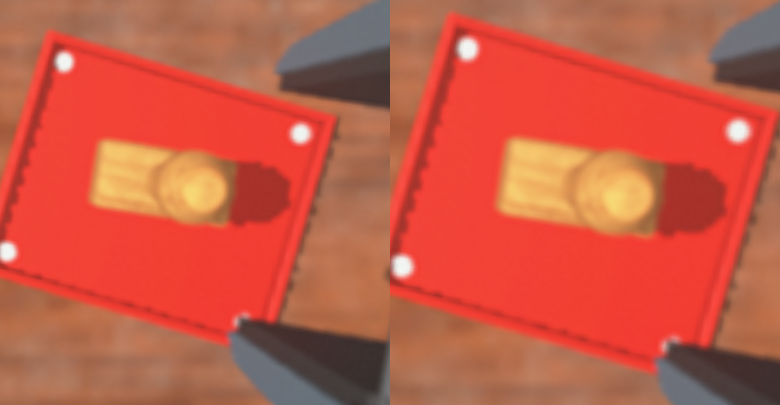

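The stamp stands upright at about (580,83), within 5 mm of the red centre. Now the timer. Its jaws must run across its y axis, so yaw is about 182°, turned in two stages.

```bash
python3 -m jog '0.348 -0.232 0.01 0 0 -0.6;0.348 -0.232 0.01 0 0 -0.6;0.348 -0.232 0.01 0 0 -0.6;0.348 -0.232 0.01 0 0 -0.6;0.348 -0.232 0.01 0 0 -0.6;0.348 -0.232 0.01 0 0 -0.6;0.348 -0.232 0.01 0 0 -0.6;0.348 -0.232 0.01 0 0 -0.6;0.348 -0.232 0.01 0 0 -0.6' 1 30
python3 -m jog '0 0 0 0 0 -0.533;0 0 0 0 0 -0.533;0 0 0 0 0 -0.533;0 0 0 0 0 -0.533;0 0 0 0 0 -0.533;0 0 0 0 0 -0.533;0 0 0 0 0 -0.533;0 0 0 0 0 -0.533'
python3 - <<'E'
from h import *
c=cam('wrist'); im=snap('wrist','w11.png'); s=state(); print(s['ee_pos'],s['ee_rot'],s['qpos'])
for d in tip_of('timer','wrist')[:2]: print(d['confidence'],d['location'],ray('wrist',d['location'],3,c))
box=(430,560,215,345)
a=ortho(im,c,*box,69,3)[:,:,::-1].copy()
for k in range(0,130,20): cv2.putText(a,str(560-k),(0,3*k+4),0,.35,(0,0,0),1); cv2.putText(a,str(345-k),(3*k,12),0,.35,(0,0,0),1)
cv2.imwrite('pics/o8.png',np.hstack([a,cv2.resize(im[:,:,::-1],(410,390))]))
plan([495,277,120],182);plan([495,277,46],182)
E
```

```text
time_s: 18.45
ee_pos: [493.9, 276.8, 187.5]
ee_rot: [-179.5, -0.4, 134.1]
force: [0.0, 0.4, -0.4]
gripper_width: 91.1
time_s: 19.12
ee_pos: [493.4, 276.3, 186.0]
ee_rot: [-179.9, -0.8, -178.0]
force: [0.7, 0.5, -0.0]
gripper_width: 91.3
[493.4260773  276.32107835 186.20975929] [-179.88445292   -0.80634419 -178.12930541] [ 27.94482509  19.87858183  94.79851262   0.27412522  66.09822035
 -64.03944574]
0.83 [257.3, 181.2] [488.6844344  280.02711795   3.        ]
row -0.0048 0.0013 0.1329 -0.0011 -0.0086 -0.0014 n>=1.6
row -0.0068 0.0015 0.2809 -0.0011 -0.0086 -0.0014 n>=3.4
```

View pics/o8.png

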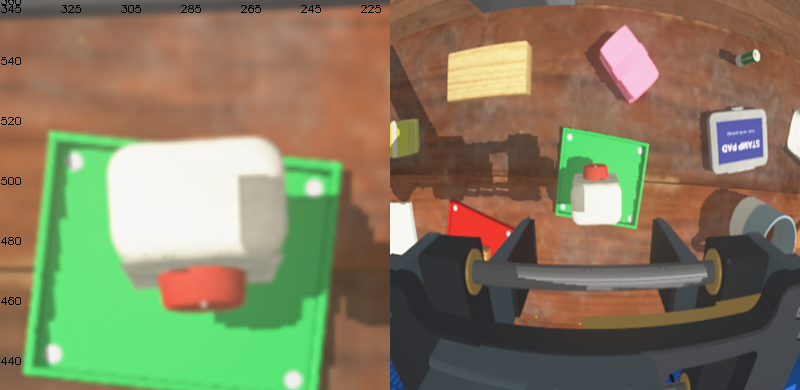

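Housing top centred at o8 (196,198), about (495,279.5), yaw about 3°; the network origin agrees. I descend centred on it.

```bash
python3 - <<'E'
from h import *
plan([495,279.5,46],183)
E
python3 -m jog '-0.003 -0.006 0.04 0 -0.009 0;-0.006 -0.006 0.09 0 -0.009 -0.01;-0.007 -0.006 0.14 0 -0.009 -0.01;-0.007 -0.006 0.18 0 -0.009 -0.01;-0.007 -0.006 0.19 0 -0.009 -0.01;-0.007 -0.006 0.19 0 -0.009 -0.01'
python3 - <<'E'
from h import *
plan([495,279.5,46],183)
E
```

```text
row -0.007 0.0065 0.2809 -0.001 -0.0087 -0.0126 n>=3.4
time_s: 19.72
ee_pos: [494.7, 272.7, 89.7]
ee_rot: [-179.8, -0.2, -177.3]
force: [0.0, -0.4, 0.1]
gripper_width: 90.9
row -0.0014 0.0139 0.0873 -0.0022 -0.0022 -0.0038 n>=1.1
```

The sideways correction went the wrong way, but there was no contact. I fix it before descending.

```bash
python3 -m jog '0 0.014 0 -0.002 -0.002 -0.004;0 0.014 0.005 -0.002 -0.002 -0.004;-0.001 0.014 0.03 -0.002 -0.002 -0.004;-0.001 0.014 0.06 -0.002 -0.002 -0.004;-0.001 0.014 0.08 -0.002 -0.002 -0.004;-0.001 0.014 0.087 -0.002 -0.002 -0.004;-0.001 0.014 0.087 -0.002 -0.002 -0.004'
python3 -m jog '0 0 0 0 0 0;0 0 0 0 0 0;0 0 0 0 0 0;0 0 0 0 0 0;0 0 0 0 0 0;0 0 0 0 0 0' -1 25
python3 - <<'E'
from h import *
s=state(); print(s['gripper_width'],s['ee_pos'],s['ee_rot'],s['force'])
plan([495,280,150],183); plan([582,-113.5,150],183)
E
```

```text
time_s: 20.3
ee_pos: [494.5, 279.5, 45.8]
ee_rot: [-180.0, -0.1, -177.0]
force: [0.2, -0.1, 0.6]
gripper_width: 91.2
time_s: 20.8
ee_pos: [494.7, 279.6, 46.2]
ee_rot: [-180.0, -0.0, -177.0]
force: [-0.3, -0.6, 1.5]
gripper_width: 59.9
59.87959347008419 [494.74508918 279.57017271  46.23719361] [-1.79972921e+02 -2.68863432e-02 -1.76985712e+02] [-0.25883996 -0.58330558  1.53341908]
row -0.0005 0.0007 -0.2075 -0.0003 -0.0003 0.0002 n>=2.5
row -0.1328 -0.7943 -0.2072 -0.0003 -0.0003 0.0002 n>=10.0
```

```bash
python3 -m jog '0 0 -0.03 0 0 0;0 0 -0.08 0 0 0;0 0 -0.14 0 0 0;0 0 -0.2 0 0 0;-0.01 -0.05 -0.207 0 0 0;-0.02 -0.12 -0.207 0 0 0;-0.032 -0.19 -0.207 0 0 0;-0.043 -0.26 -0.207 0 0 0;-0.055 -0.33 -0.207 0 0 0;-0.067 -0.4 -0.207 0 0 0;-0.078 -0.47 -0.207 0 0 0;-0.09 -0.54 -0.207 0 0 0;-0.102 -0.61 -0.207 0 0 0;-0.114 -0.68 -0.207 0 0 0;-0.124 -0.74 -0.207 0 0 0;-0.13 -0.78 -0.207 0 0 0;-0.132 -0.793 -0.207 0 0 0;-0.132 -0.793 -0.207 0 0 0;-0.132 -0.793 -0.207 0 0 0'
python3 - <<'E'
from h import *
c=cam('wrist'); im=snap('wrist','w12.png'); a=snap('side','b3.png'); s=state(); print(s['ee_pos'],s['ee_rot'],s['gripper_width'])
p=proj('side',[578,-114,90]).astype(int)
k=a[max(p[1]-75,0):p[1]+75,p[0]-75:p[0]+75,::-1]
cv2.imwrite('pics/o9.png',np.hstack([cv2.resize(im[:,:,::-1],(400,300)),cv2.resize(k,(300,300))]))
plan([581.5,-113.7,46.5],183)
E
```

```text
time_s: 22.38
ee_pos: [581.1, -112.3, 149.5]
ee_rot: [180.0, -0.1, -177.0]
force: [-0.3, -0.0, -1.0]
gripper_width: 59.7
[ 581.10436524 -111.50218219  149.73057352] [ 1.79983884e+02 -7.07506231e-02 -1.76921230e+02] 60.02587634360982
row -0.0008 -0.0045 0.2065 0.0002 -0.0008 0.0009 n>=2.5
```

View pics/o9.png

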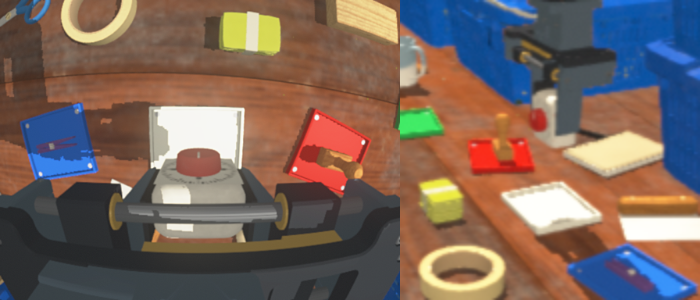

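```bash
python3 - <<'E'
from h import *
a=cv2.imread('pics/b3.png'); p=proj('side',[578,-114,110]).astype(int)
k=a[p[1]-30:p[1]+45,p[0]-40:p[0]+40]
im=cv2.imread('pics/w12.png')
cv2.imwrite('pics/o10.png',np.hstack([cv2.resize(k,(400,375),interpolation=cv2.INTER_CUBIC),cv2.resize(im[120:320,170:350],(338,375),interpolation=cv2.INTER_CUBIC)]))
E
```

```text
(no output)
```

View pics/o10.png

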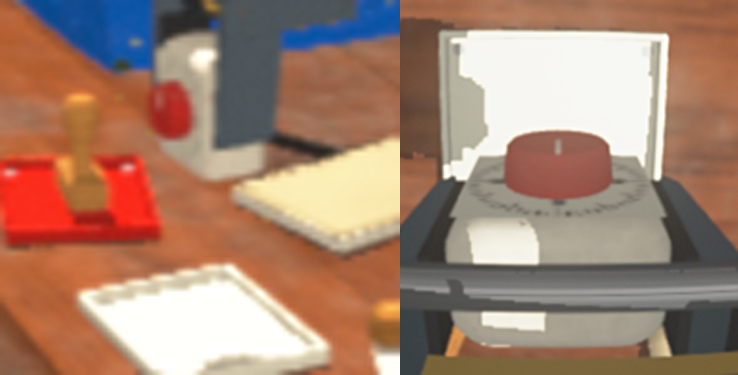

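The timer hangs upright (side crop, housing edge parallel to the stamp's axis). I lower it into white.

```bash
python3 -m jog '0 -0.004 0.04 0 0 0;-0.001 -0.0045 0.09 0 0 0;-0.001 -0.0045 0.14 0 0 0;-0.001 -0.0045 0.175 0 0 0;-0.001 -0.0045 0.195 0 0 0;-0.001 -0.0045 0.204 0 0 0;-0.001 -0.0045 0.204 0 0 0;-0.001 -0.0045 0.204 0 0 0'
python3 -m jog '0 0 0.001 0 0 0;0 0 0.001 0 0 0'
```

```text
time_s: 23.15
ee_pos: [582.4, -113.4, 48.7]
ee_rot: [-180.0, 0.0, -176.9]
force: [0.8, -0.4, -1.3]
gripper_width: 59.9
time_s: 23.32
ee_pos: [583.3, -113.4, 49.4]
ee_rot: [-179.9, 0.2, -176.9]
force: [-0.2, 0.5, -0.4]
gripper_width: 59.5
```

```bash
python3 -m jog '0 0 0.003 0 0 0;0.003 0 0.005 0 0 0;0.003 0 0.005 0 0 0;0.003 0 0.005 0 0 0'
```

```text
time_s: 23.65
ee_pos: [581.6, -113.6, 46.9]
ee_rot: [-180.0, 0.2, -176.9]
force: [0.0, 0.5, -0.9]
gripper_width: 60.6
```

```bash
python3 -m jog '0 0 0.001 0 0 0;0 0 0.002 0 0 0;0 0 0.002 0 0 0'
python3 -m jog '0 0 0 0 0 0;0 0 0 0 0 0;0 0 0 0 0 0;0 0 0 0 0 0;0 0 0 0 0 0' 1
python3 -m jog '0 0 -0.04 0 0 0;0 0 -0.1 0 0 0;0 0 -0.18 0 0 0;0 0 -0.24 0 0 0;0 0 -0.28 0 0 0;0 0 -0.28 0 0 0;0 0 -0.28 0 0 0'
python3 - <<'E'
from h import *
c=cam('wrist'); im=snap('wrist','w13.png'); s=state(); print(s['ee_pos'],s['ee_rot'])
for q in('timer','white_tray'):
  for d in tip_of(q,'wrist')[:2]: print(q,d['confidence'],d['location'],ray('wrist',d['location'],3,c))
rect(im,c,'lime',[380,480,-120,20],33)
a=ortho(im,c,510,640,-180,-50,69,3)[:,:,::-1]; b=ortho(im,c,510,640,-180,-50,10,3)[:,:,::-1]
cv2.imwrite('pics/o11.png',np.hstack([a,b]))
plan([429,-58,190],136)
E
```

```text
time_s: 23.9
ee_pos: [581.7, -113.7, 46.2]
ee_rot: [-179.9, 0.2, -176.9]
force: [-0.5, -0.5, 2.6]
gripper_width: 59.8
time_s: 24.32
ee_pos: [581.7, -113.7, 46.2]
ee_rot: [-179.9, 0.2, -176.9]
force: [-0.2, 0.7, 0.6]
gripper_width: 89.6
time_s: 24.9
ee_pos: [581.7, -113.6, 187.3]
ee_rot: [-179.9, 0.3, -176.9]
force: [-0.1, 0.2, -0.4]
gripper_width: 90.8
[ 580.83543507 -113.41238051  185.7236865 ] [-1.79959251e+02  1.41557569e-01 -1.76878506e+02]
timer 0.58 [256.8, 176.3] [ 575.19768904 -110.47866669    3.        ]
white_tray 0.26 [406.3, 187.2] [576.66843974  79.61964126   3.        ]
lime centre 431.0 -59.5 long 73.0 short 49.0 longdir 90.0
row 0.2961 0.1269 -0.011 -0.0 -0.0001 0.5236 n>=6.6
```

View pics/o11.png

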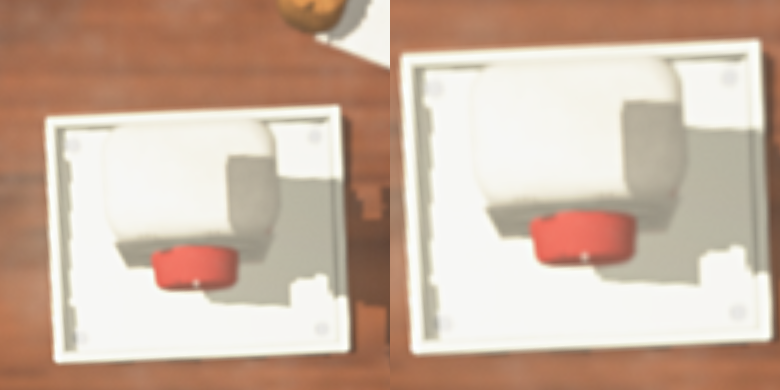

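The timer stands upright in white, origin about (573,-113), within 4 mm of the tray centre. Back to the tiles.

```bash
python3 -m jog '0.296 0.127 0 0 0 0.524;0.296 0.127 0 0 0 0.524;0.296 0.127 0 0 0 0.524;0.296 0.127 0 0 0 0.524;0.296 0.127 0 0 0 0.524;0.296 0.127 0 0 0 0.524;0.296 0.127 0 0 0 0.524;0.296 0.127 0 0 0 0.524' 0.5
python3 - <<'E'
from h import *
plan([430,-58.5,120],90.3)
E
```

```text
time_s: 25.72
ee_pos: [428.1, -57.7, 183.3]
ee_rot: [-179.9, -0.1, 135.9]
force: [-0.3, -1.1, 0.1]
gripper_width: 68.6
row -0.0041 0.0018 0.1266 -0.0015 -0.001 0.5067 n>=6.4
```

```bash
python3 -m jog '-0.004 0.002 0.02 0 0 0.507;-0.004 0.002 0.05 0 0 0.507;-0.004 0.002 0.08 0 0 0.507;-0.004 0.002 0.127 0 0 0.507;-0.004 0.002 0.127 0 0 0.507;-0.004 0.002 0.127 0 0 0.507;-0.004 0.002 0.127 0 0 0.507;-0.004 0.002 0.127 0 0 0.507;-0.004 0.002 0.127 0 0 0.507'
python3 - <<'E'
from h import *
c=cam('wrist'); im=snap('wrist','w14.png'); rect(im,c,'lime',[380,480,-120,20],33); plan([430,-58.5,33],90.3)
E
```

```text
time_s: 26.47
ee_pos: [429.7, -58.4, 119.1]
ee_rot: [-179.7, -0.0, 90.4]
force: [0.5, -0.3, 0.0]
gripper_width: 68.3
lime centre 429.3 -55.4 long 75.0 short 46.0 longdir 90.8
row -0.0004 0.0012 0.1726 -0.0026 -0.0004 0.0012 n>=2.1
```

```bash
python3 -m jog '0 0 0.06 -0.002 0 0;0 0 0.11 -0.002 0 0;0 0 0.15 -0.002 0 0;0 0 0.172 -0.002 0 0;0 0 0.172 -0.002 0 0;0 0 0.172 -0.002 0 0'
python3 -m jog '0 0 0 0 0 0;0 0 0 0 0 0;0 0 0 0 0 0;0 0 0 0 0 0;0 0 0 0 0 0;0 0 0 0 0 0' -1 25
python3 -m jog '0 0 -0.05 0 0 0;0 0 -0.1 0 0 0;0 0 -0.2 0 0 0;0 0 -0.2 0 0 0;0 0 -0.2 0 0 0'
python3 - <<'E'
from h import *
s=state(); print(s['gripper_width'],s['ee_pos'])
plan([482.8,285,130],83.5)
E
```

```text
time_s: 27.02
ee_pos: [429.2, -58.3, 33.0]
ee_rot: [-179.9, -0.0, 90.5]
force: [0.3, 0.0, 0.4]
gripper_width: 68.3
time_s: 27.52
ee_pos: [429.6, -58.4, 33.7]
ee_rot: [-179.9, -0.0, 90.5]
force: [-0.3, -0.1, 6.6]
gripper_width: 45.4
time_s: 27.93
ee_pos: [431.6, -58.7, 136.2]
ee_rot: [179.7, 0.0, 90.5]
force: [0.1, 0.4, -1.5]
gripper_width: 45.2
45.15995184404355 [431.6222075  -58.73708786 136.19782273]
row 0.6866 0.1081 0.0126 0.0038 0.0001 0.0776 n>=8.3
```

```bash
python3 -m jog '0.687 0.108 0.012 0.003 0 0.077;0.687 0.108 0.012 0.003 0 0.077;0.687 0.108 0.012 0.003 0 0.077;0.687 0.108 0.012 0.003 0 0.077;0.687 0.108 0.012 0.003 0 0.077;0.687 0.108 0.012 0.003 0 0.077;0.687 0.108 0.012 0.003 0 0.077;0.687 0.108 0.012 0.003 0 0.077;0.687 0.108 0.012 0.003 0 0.077;0.687 0.108 0.012 0.003 0 0.077;0.687 0.108 0.012 0.003 0 0.077;0.687 0.108 0.012 0.003 0 0.077'
python3 - <<'E'
from h import *
c=cam('wrist'); im=snap('wrist','w15.png')
for d in tip_of('green_tray','wrist')[:2]: print(d['confidence'],ray('wrist',d['location'],0,c))
plan([482.8,285,37],83.5)
E
```

```text
time_s: 28.93
ee_pos: [481.5, 284.0, 128.4]
ee_rot: [-179.9, 0.2, 83.6]
force: [0.2, -0.2, -2.5]
gripper_width: 45.9
0.58 [481.45061449 282.38154794   0.        ]
row 0.0032 0.0012 0.1847 -0.0004 0.0011 -0.0002 n>=2.2
```

```bash
python3 -m jog '0.001 0.001 0.05 0 0 0;0.001 0.001 0.1 0 0 0;0.001 0.001 0.14 0 0 0;0.001 0.001 0.17 0 0 0;0.001 0.001 0.184 0 0 0;0.001 0.001 0.184 0 0 0;0.001 0.001 0.184 0 0 0'
python3 -m jog '0 0 0 0 0 0;0 0 0 0 0 0;0 0 0 0 0 0;0 0 0 0 0 0;0 0 0 0 0 0' 0.5
python3 -m jog '0 0 -0.05 0 0 0;0 0 -0.12 0 0 0;0 0 -0.2 0 0 0;0 0 -0.3 0 0 0;0 0 -0.4 0 0 0;0 0 -0.4 0 0 0;0 0 -0.4 0 0 0;0 0 -0.4 0 0 0'
python3 - <<'E'
from h import *
c=cam('wrist'); im=snap('wrist','w16.png'); rect(im,c,'lime',[400,570,210,360],36); rect(im,c,'green',[400,570,205,375],10)
a=snap('scene','a9.png');b=snap('side','b9.png')
o=ortho(im,c,330,630,40,360,20,1.0)
cv2.imwrite('pics/o12.png',cv2.cvtColor(np.vstack([np.hstack([cv2.resize(o,(400,300)),cv2.resize(im,(400,300))]),np.hstack([cv2.resize(a[140:290,150:430],(400,250)),cv2.resize(b[130:280,130:450],(400,250))])]),cv2.COLOR_RGB2BGR))
for q,z in(('stamp',3),('timer',3),('block',0),('tape',0),('clip',3)):
  for n in('scene','side'):
    for d in tip_of(q,n)[:1]: print(q,n,ray(n,d['location'],z)[:2].round())
print(state()['ee_pos'])
E
```

```text
time_s: 29.62
ee_pos: [482.9, 283.1, 37.7]
ee_rot: [-180.0, 0.1, 83.4]
force: [0.0, 0.1, -0.9]
gripper_width: 45.2
time_s: 30.03
ee_pos: [483.0, 283.2, 38.0]
ee_rot: [180.0, 0.1, 83.4]
force: [-0.8, -0.2, -0.2]
gripper_width: 68.5
time_s: 30.7
ee_pos: [483.1, 283.6, 238.8]
ee_rot: [179.9, -0.0, 83.4]
force: [-0.8, 0.4, -0.3]
gripper_width: 68.4
lime centre 483.1 285.5 long 73.9 short 46.2 longdir 84.4
green centre 481.3 286.5 long 120.4 short 99.3 longdir 83.8
stamp scene [562.  65.]
stamp side [581.  92.]
timer scene [ 568. -114.]
timer side [ 578. -117.]
block side [367. 101.]
tape scene [ 388. -262.]
tape side [ 383. -261.]
clip scene [ 560. -312.]
clip side [ 589. -310.]
[482.97404776 283.4905092  237.88476099]
```

View pics/o12.png

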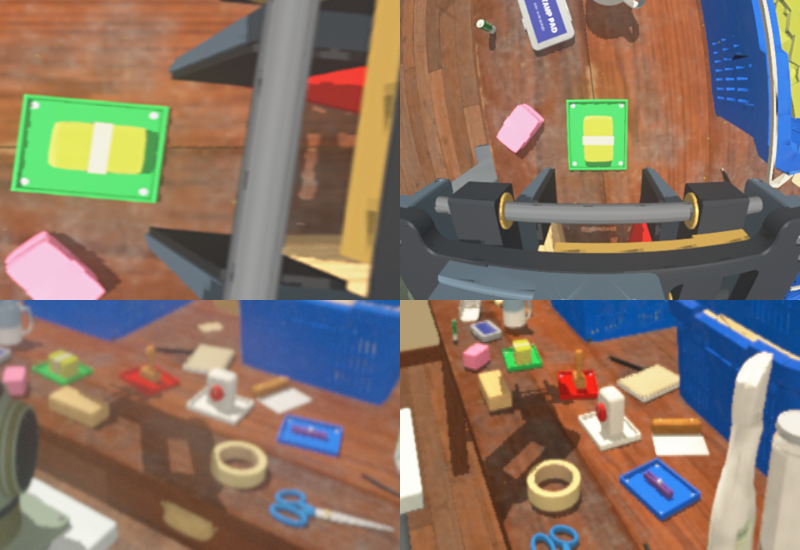

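```bash
python3 -c "
from h import *
print(state()['time_s']); print(job_done())"
```

```text
31.35
the job is handed in; nothing more can be done
None
```

All four things are in their trays, and I handed the job in at 31.4 s on the robot's clock. I moved the clip to blue, set the tiles aside on the bench, then moved the stamp to red, the timer to white and the tiles to green.

| Thing | Tray | Distance from tray centre (wrist camera) |
|---|---|---|
| Clip | blue | about 1 mm |
| Stamp | red | about 5 mm |
| Timer | white | about 2–4 mm |
| Tiles | green | about 2 mm |

- **Final pictures:** the scene and side views show the stamp and timer upright, the tiles and clip lying flat, and the gripper clear above the tiles. The block and tape look to be where they started.
- **Readings that disagreed:** in the last scene and side pictures the network's points were rougher. They were up to about 26 mm off for the stamp and clip in the scene view. For the block, the side reading moved about 24 mm while the picture showed it at the same pixel. I trusted the wrist measurements and the pictures.
- **A slip on the way:** I had the wrong sign on one sideways correction while descending over the timer. I stopped above it without contact and corrected before the grasp.

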